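# Test the vacuum canisters and sort out the failed ones

## Robot

A 6-joint arm with a two-finger parallel gripper is mounted at the origin on the work surface. World frame = base frame: x ahead of the robot, y to its left, z up, the work surface at z = 0. Lengths are in m, angles in rad, forces in N, time in s.
With the tool pointing down it reaches from about 0.4 to 0.825 m from the base axis. Payload 7 kg.
Tool frame: the origin (TCP) lies midway between the tips of the shut fingers; the grasp point (between the pads) lies 19 mm behind it; z points along the fingers, x is the direction in which the jaws open and shut, and the axes are right-handed (so a half turn about z gives the same grasp; the last joint's range is limited). The gripper opens to 88 mm and grips with 3 to 60 N. Pads are 19 mm wide; open, the fingers measure 130 mm over their backs; the gripper's body (78 mm by 193 mm) begins 47 mm behind the grasp point.
Start: joints at [-1.016, 0.359, 0.012, 0, -1.224, -0.288], TCP at [0.178, -0.651, 0.227] pointing down, gripper open.
Joint ranges: [-3.07, 3.07], [-1.43, 2.12], [-1.02, 1.25], [-3.03, 1.67], [-3.05, -0], [-3.03, 3.03]. Speed limits (rad/s): [2.39, 2.39, 3.01, 3.14, 3.14, 3.14].

## Interface

Orientations are given as [roll, pitch, yaw] about the fixed x, y, z axes, in that order (R = Rz(yaw) Ry(pitch) Rx(roll)).
In Python, from station import status, eyes, workorder gives the robot as it stands.
- The arm moves only by the shell command python3 -m jog 'ROWS' [OPENING] [FORCE]. ROWS is JSON, a list of rows, each a list of 6 numbers: the shift along the world's x, y, z in mm, then the turn, a rotation vector about the world's x, y, z in rad. A call has 1 to 12 rows; each row shifts and turns the pose as measured when the row begins; what a row does not reach is not made up. A row lasts 1/10 s, in which the tool goes at most 50 mm and 8.59 degrees, less where a joint would pass 70% of its speed; a pose out of reach is approached as far as the arm can. A call with a gripper value outside its range is refused whole. OPENING is the opening, from 0 (shut) to 1 (fully open), set as the call begins (- or left out, the last holds). The fingers move at their own pace and stop on an object; FORCE is the grip in N (left out, the last holds). Time passes only in rows, so rows that do not move let the fingers close. It gives the time, the measured TCP pose, the force and the opening at its end, in the units of the state.
- status.get_state(): the state, without advancing time (a new reading comes with each control period).
- eyes.grab_frame(name): name is "scene" or "side" or "wrist"; returns the picture (480x640x3 uint8, blue, green, red); there is no depth.
- eyes.calibration(name): a dict with "camera_matrix" (3x3 intrinsics, pixels), "cam_to_world" (4x4, takes a point from camera to world coordinates); the wrist camera has in their place "hand_eye" (4x4, takes a point from camera to tool coordinates, whose origin is the TCP and whose axes are the tool frame's). Camera axes: x right, y up, looking along -z (the intrinsics and any distortion apply to the point x, -y, -z); pixel columns grow to the right and rows downward; lengths in m; the calibration is good to about 2 mm. A picture is of the moment at which its call begins: read the wrist's pose just before it. calibration takes no time and is no camera call.
- workorder.job_done(): hands the job in, once; it reports no verdict.
The state is a dict: "t": time; "q": joint angles; "qd": joint speeds; "joint_efforts": joint torques, N m; "eef_pos": TCP position; "ee_rot": TCP orientation; "force": force on the tool from outside, world axes, zero at the start; "moment": the same for the moment, N m; "width": finger opening in m.
Only numpy, scipy, OpenCV 4.12 (cv2) and the standard library are available. Lean on these libraries where they do the work, as an engineer would, in place of code of your own. Each camera call takes 0.05 s, during which the arm holds its last target. There are 200 camera calls.

## Task

Test the four vacuum canisters where they stand on the grey shelf plate by pressing each blue lid button gently: a canister that has lost its vacuum has a light button that clicks fully down and stays down, while a good one pushes back firmly and must not be forced down. Then set every canister whose button clicked down upright in the red use-first tray, without dropping it, and leave the good ones standing where they are. Leave everything else on the table alone.

Things in the scene. Friction and masses are not known exactly. Their poses are not given: they have to be found in the camera images.
- rack: grey vented plastic shelf plate, fixed, 190 (its x) by 220 (its y) by 12 thick, with dark slots; origin at the centre of its underside. Its top is 12 above the table. The four canisters stand on it, two by two, about 105 apart along its x and 125 along its y. Two of them, any two, have lost their vacuum. The plate may lie on the left or the right of the table. Lengths in mm.
- tray: red open plastic tray, the use-first tray, fixed, 215 (its x) by 130 (its y) by 35 high, walls and floor 5 thick; origin at the centre of its underside. It lies on the other side from the plate and is empty at the start; two canisters fit side by side along its x. Lengths in mm.
- canister_a_mid (a point): centre of vacuum canister A, half-way up (47.5 above its foot); z up along its axis. The canister is round: clear body 58 across, 74 high, with peeled shallots inside, and a white lid 60 across whose top is 85 above the foot; about 0.2 to 0.45 kg. A round blue button, 26 across, stands 10 proud in the middle of the lid, its top 95 above the foot. All four canisters look the same. Lengths in mm.
- canister_b_mid (a point): centre of vacuum canister B, half-way up (47.5 above its foot); z up along its axis. The canister is round: clear body 58 across, 74 high, with peeled shallots inside, and a white lid 60 across whose top is 85 above the foot; about 0.2 to 0.45 kg. A round blue button, 26 across, stands 10 proud in the middle of the lid, its top 95 above the foot. All four canisters look the same. Lengths in mm.
- canister_c_mid (a point): centre of vacuum canister C, half-way up (47.5 above its foot); z up along its axis. The canister is round: clear body 58 across, 74 high, with peeled shallots inside, and a white lid 60 across whose top is 85 above the foot; about 0.2 to 0.45 kg. A round blue button, 26 across, stands 10 proud in the middle of the lid, its top 95 above the foot. All four canisters look the same. Lengths in mm.
- canister_d_mid (a point): centre of vacuum canister D, half-way up (47.5 above its foot); z up along its axis. The canister is round: clear body 58 across, 74 high, with peeled shallots inside, and a white lid 60 across whose top is 85 above the foot; about 0.2 to 0.45 kg. A round blue button, 26 across, stands 10 proud in the middle of the lid, its top 95 above the foot. All four canisters look the same. Lengths in mm.
- button_a (a joint): travel of the blue button of canister A, m: 0 fully up (start), 0.006 fully down. If the canister has lost its vacuum, the button gives way at about 4 N, snaps through once it is past 0.003 and stays down at 0.006 with its top still 4 mm proud of the lid. If the vacuum is good, it resists with a stiff spring, 5 N to start it and 3 N more for each mm (8 N at 1 mm, 17 N at 4 mm), and it comes back up; a press of 6 to 8 N tells the two apart.
- button_b (a joint): travel of the blue button of canister B, m: 0 fully up (start), 0.006 fully down. If the canister has lost its vacuum, the button gives way at about 4 N, snaps through once it is past 0.003 and stays down at 0.006 with its top still 4 mm proud of the lid. If the vacuum is good, it resists with a stiff spring, 5 N to start it and 3 N more for each mm (8 N at 1 mm, 17 N at 4 mm), and it comes back up; a press of 6 to 8 N tells the two apart.
- button_c (a joint): travel of the blue button of canister C, m: 0 fully up (start), 0.006 fully down. If the canister has lost its vacuum, the button gives way at about 4 N, snaps through once it is past 0.003 and stays down at 0.006 with its top still 4 mm proud of the lid. If the vacuum is good, it resists with a stiff spring, 5 N to start it and 3 N more for each mm (8 N at 1 mm, 17 N at 4 mm), and it comes back up; a press of 6 to 8 N tells the two apart.
- button_d (a joint): travel of the blue button of canister D, m: 0 fully up (start), 0.006 fully down. If the canister has lost its vacuum, the button gives way at about 4 N, snaps through once it is past 0.003 and stays down at 0.006 with its top still 4 mm proud of the lid. If the vacuum is good, it resists with a stiff spring, 5 N to start it and 3 N more for each mm (8 N at 1 mm, 17 N at 4 mm), and it comes back up; a press of 6 to 8 N tells the two apart.
- marker: black and white marker pen lying between plate and tray, 120 long, 15 thick; origin under its middle, x along it. Leave it alone. Lengths in mm.
- bowl: small white bowl, 100 across, 40 high, beyond the plate and tray; origin at the centre of its underside. Leave it alone. Lengths in mm.
- jar_left: large closed jar with white cap, 90 across, 170 high, at the left of the table; origin at the centre of its underside. Leave it alone. Lengths in mm.
- jar_right: large closed jar with green cap, 90 across, 150 high, at the right of the table; origin at the centre of its underside. Leave it alone. Lengths in mm.
- lemon: lemon, 54 across, 52 high, at the left of the table near the robot; origin at its underside. Leave it alone. Lengths in mm.

How it is judged:
By the outcome, as a careful person would: the job done as asked, in the order asked, and still so for the second after the job is handed in, with the robot touching nothing.
It also fails if it takes over 72 s, if anything falls off the work surface, if the arm or the gripper's body presses on something with over 40 N, if the wrist force passes 120 N, or if a joint passes its speed limit or range.

## Working session

There is one attempt and no reset: what is moved stays moved. The work goes in short steps, Python scripts to look and compute and a shell command to move; the robot and the scene stay as the last step left them, time stands still between calls to the robot, and variables do not carry over. Pictures are saved under pics/ and viewed, about 8 in all and at most 12, crops included, and the job is handed in when it is done.

```bash
ls; mkdir -p pics; python3 - <<'E'
from station import status, eyes
import cv2, numpy as np
print(status.get_state())
for n in ("scene","side"):
    f=eyes.grab_frame(n); cv2.imwrite(f"pics/{n}0.png",f)
    c=eyes.calibration(n); print({k:np.round(v,4).tolist() if not isinstance(v,str) else v for k,v in c.items()})
c=eyes.calibration("wrist"); print({k:np.round(v,4).tolist() for k,v in c.items()})
E
```

```text
pics
{'t': 0.0, 'q': array([-1.01588530e+00,  3.59369798e-01,  1.10885593e-02, -3.39433431e-04,
       -1.22408083e+00, -2.88132786e-01]), 'qd': array([-4.69922372e-04, -8.27339639e-04,  1.15293231e-03, -5.44799577e-05,
       -3.91491759e-04, -5.58894877e-04]), 'joint_efforts': array([-1.43106317e-03, -5.82722855e+01,  2.93056816e+01,  6.99755833e+00,
        6.80639219e-03, -8.02030740e-05]), 'eef_pos': array([ 0.17782116, -0.65067178,  0.22564858]), 'ee_rot': array([-3.14145362e+00, -1.59187643e-03,  1.83745886e+00]), 'force': array([-0.56754282, -0.17180239,  0.07761199]), 'moment': array([-0.011122  ,  0.0330039 ,  0.02594473]), 'width': 0.08758403873965026}
{'camera_matrix': [[440.288, 0.0, 315.0903], [0.0, 440.288, 240.197], [0.0, 0.0, 1.0]], 'cam_to_world': [[-0.3691, -0.7834, 0.5001, 1.072], [0.9293, -0.3017, 0.2132, 0.1984], [-0.0162, 0.5434, 0.8393, 0.9021], [0.0, 0.0, 0.0, 1.0]]}
{'camera_matrix': [[508.9501, 0.0, 324.5277], [0.0, 508.9501, 239.1325], [0.0, 0.0, 1.0]], 'cam_to_world': [[-0.9925, 0.0761, -0.0958, 0.4763], [-0.1212, -0.7186, 0.6848, 0.8427], [-0.0167, 0.6912, 0.7224, 0.9625], [0.0, 0.0, 0.0, 1.0]]}
{'camera_matrix': [[412.0481, 0.0, 318.4266], [0.0, 412.0481, 238.6148], [0.0, 0.0, 1.0]], 'hand_eye': [[1.0, -0.0002, -0.0009, 0.0005], [-0.0005, -0.9515, -0.3077, -0.083], [-0.0008, 0.3077, -0.9515, -0.1579], [0.0, 0.0, 0.0, 1.0]]}
```

View pics/scene0.png

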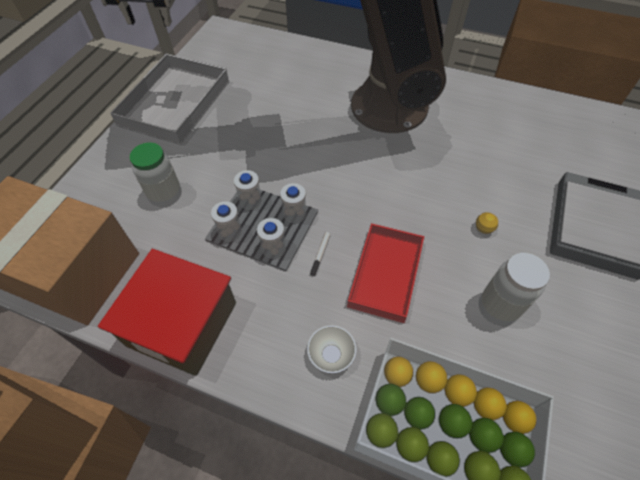

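View pics/side0.png

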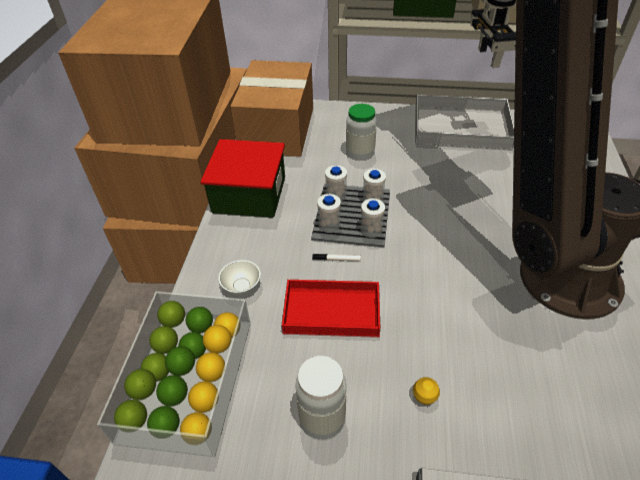

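The scene view shows four canisters with buttons at about (246,178), (292,190), (224,211), (270,230). The tray is centred at about (387,272), the pen at (320,253) and the bowl at (331,349). The side view agrees.

```bash
cat > h.py <<'E'
import cv2, numpy as np
from station import status, eyes
from scipy.spatial.transform import Rotation as Ro
def cam(n, s=None):
    c=eyes.calibration(n); K=np.array(c["camera_matrix"])
    if n=="wrist":
        T=np.eye(4); T[:3,:3]=Ro.from_euler("xyz",s["ee_rot"]).as_matrix(); T[:3,3]=s["eef_pos"]
        return K, T@np.array(c["hand_eye"])
    return K, np.array(c["cam_to_world"])
def onplane(uv,K,T,z):
    d=T[:3,:3]@np.array([(uv[0]-K[0,2])/K[0,0],-(uv[1]-K[1,2])/K[1,1],-1]); o=T[:3,3]
    return o+d*(z-o[2])/d[2]
def blobs(m,amin):
    n,_,st,ce=cv2.connectedComponentsWithStats(m.astype(np.uint8)); 
    return [(ce[i],st[i]) for i in range(1,n) if st[i,4]>=amin]
def blue(f):
    h=cv2.cvtColor(f,cv2.COLOR_BGR2HSV); return cv2.inRange(h,(105,130,50),(130,255,255))>0
def red(f):
    h=cv2.cvtColor(f,cv2.COLOR_BGR2HSV); return ((h[...,0]<8)|(h[...,0]>172))&(h[...,1]>150)&(h[...,2]>60)
E
python3 - <<'E'
from h import *
np.set_printoptions(precision=4,suppress=True)
for n,box in (("scene",(340,440,210,330)),("side",(270,395,270,345))):
    f=cv2.imread(f"pics/{n}0.png"); K,T=cam(n)
    for c,s in blobs(blue(f),20):
        print(n,c.round(1),s[4],onplane(c,K,T,.105))
    m=red(f); mm=np.zeros_like(m); x0,x1,y0,y1=box; mm[y0:y1,x0:x1]=m[y0:y1,x0:x1]
    ys,xs=np.nonzero(mm); h=cv2.convexHull(np.c_[xs,ys].astype(np.int32))
    q=cv2.approxPolyDP(h,8,True)[:,0]
    for p in q: print(n,"tray",p,onplane(p,K,T,.035)[:2],onplane(p,K,T,0)[:2])
E
```

```text
scene [345.7   2.6] 204 [-0.3095 -0.2552  0.105 ]
scene [245.2 177.1] 58 [ 0.4903 -0.2259  0.105 ]
scene [292.3 190.6] 65 [ 0.4883 -0.1044  0.105 ]
scene [222.8 209.2] 69 [ 0.5945 -0.2305  0.105 ]
scene [269.6 226.6] 73 [ 0.6    -0.1109  0.105 ]
scene tray [422 237] [0.4569 0.209 ] [0.4321 0.2094]
scene tray [405 316] [0.664  0.2248] [0.6475 0.2258]
scene tray [349 301] [0.674  0.1037] [0.6579 0.0999]
scene tray [371 225] [0.467  0.0871] [0.4426 0.0826]
side [335.6 170.4] 61 [ 0.5914 -0.2261  0.105 ]
side [374.5 173.6] 62 [ 0.4873 -0.2229  0.105 ]
side [328.5 199.8] 74 [ 0.5966 -0.1071  0.105 ]
side [372.9 204.7] 74 [ 0.4846 -0.1005  0.105 ]
side [ 27.3 469.5] 1198 [1.0122 0.6013 0.105 ]
side tray [379 335] [0.4494 0.2322] [0.4484 0.2092]
side tray [283 333] [0.6542 0.2499] [0.6609 0.2275]
side tray [287 280] [0.6708 0.1045] [0.6781 0.0767]
side tray [378 282] [0.4586 0.0876] [0.458  0.0591]
```

```bash
python3 -m jog '[[27,41,2,0,0,-0.02],[27,41,2,0,0,-0.02],[27,41,2,0,0,-0.02],[27,41,2,0,0,-0.02],[27,41,2,0,0,-0.02],[27,41,2,0,0,-0.02],[27,41,2,0,0,-0.02],[27,41,2,0,0,-0.02],[27,41,2,0,0,-0.02],[27,41,2,0,0,-0.02],[27,41,2,0,0,-0.02],[27,41,2,0,0,-0.02]]' 0 20
python3 -m jog '[[0,0,0,0,0,0],[0,0,0,0,0,0]]'
cat > look.py <<'E'
from h import *
import sys
np.set_printoptions(precision=4,suppress=True)
s=status.get_state(); f=eyes.grab_frame("wrist"); cv2.imwrite(f"pics/{sys.argv[1]}.png",f); K,T=cam("wrist",s)
print("tcp",s["eef_pos"],s["ee_rot"],s["t"],s["force"],s["width"])
for c,st in blobs(blue(f),100): print(c.round(1),st,onplane(c,K,T,float(sys.argv[2])))
E
python3 look.py w1 .106
```

```text
t: 1.3
eef_pos: [0.4996, -0.148, 0.2444]
ee_rot: [-3.138, -0.009, 1.578]
force: [0.7, 0.2, -0.2]
width: 0.0012
t: 1.5
eef_pos: [0.5022, -0.1429, 0.2438]
ee_rot: [-3.137, -0.01, 1.585]
force: [-0.3, -0.5, -0.2]
width: 0.0005
tcp [ 0.5022 -0.1429  0.2438] [-3.1371 -0.0096  1.5845] 1.5 [-0.2802 -0.527  -0.1972] 0.0005296552712463555
[369.7 201.8] [353 184  35  36 964] [ 0.4852 -0.1031  0.106 ]
[205.3 203.1] [ 187  186   37   36 1033] [ 0.4876 -0.2235  0.106 ]
```

View pics/w1.png

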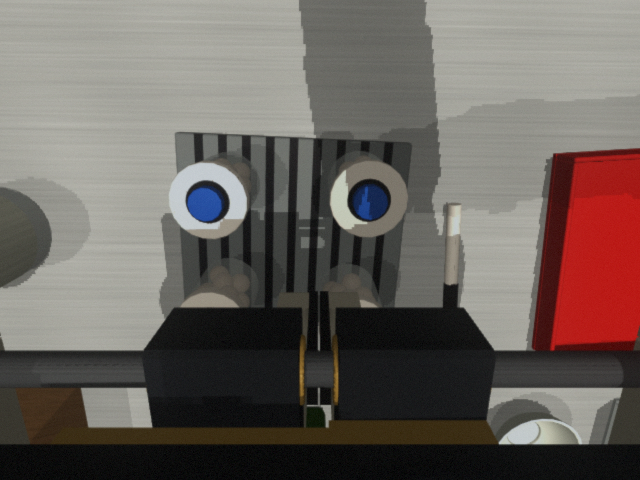

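The wrist view shows the near pair of buttons at (205,203) and (370,202), which agrees with the fixed cameras to about 2 mm. I'll press the near-left canister P2 at (0.486, -0.103) first.

```bash
cat > ok.py <<'E'
# exit 1 when the press force reaches the limit
from station import status
import sys
s=status.get_state(); fz=s["force"][2]; print("z %.4f fz %.1f"%(s["eef_pos"][2],fz)); sys.exit(fz>5.8)
E
python3 -m jog '[[-8,20,-38,0,0,0],[-8,20,-38,0,0,0],[0,0,-38,0,0,0],[0,0,0,0,0,0],[0,0,0,0,0,0]]'
```

```text
t: 2.05
eef_pos: [0.484, -0.1075, 0.1289]
ee_rot: [-3.141, -0.008, 1.577]
force: [0.4, -0.2, 0.8]
width: 0.0006
```

```bash
python3 -m jog '[[2,5,-10,0,0.008,0],[0,0,-6,0,0,0],[0,0,-2,0,0,0],[0,0,0,0,0,0]]' && python3 ok.py && python3 -m jog '[[0,0,-1,0,0,0],[0,0,0,0,0,0]]' && python3 ok.py && python3 -m jog '[[0,0,-1,0,0,0],[0,0,0,0,0,0]]' >/dev/null && python3 ok.py && python3 -m jog '[[0,0,-1,0,0,0],[0,0,0,0,0,0]]'>/dev/null && python3 ok.py
```

```text
t: 2.45
eef_pos: [0.4892, -0.1038, 0.1141]
ee_rot: [-3.139, -0.009, 1.575]
force: [-0.4, -1.3, 0.1]
width: 0.0003
z 0.1141 fz 0.1False
```

```bash
sed -i 's/sys.exit(fz>5.8)/sys.exit(int(fz>5.8))/' ok.py
python3 -m jog '[[-3,0,-3,0,0,0],[0,0,-1,0,0,0]]' && python3 ok.py && python3 -m jog '[[0,0,-1,0,0,0],[0,0,0,0,0,0]]'>/dev/null && python3 ok.py && python3 -m jog '[[0,0,-1,0,0,0],[0,0,0,0,0,0]]' >/dev/null && python3 ok.py && python3 -m jog '[[0,0,-1,0,0,0],[0,0,0,0,0,0]]'>/dev/null && python3 ok.py && python3 -m jog '[[0,0,-1,0,0,0],[0,0,0,0,0,0]]'>/dev/null && python3 ok.py && python3 -m jog '[[0,0,-1,0,0,0],[0,0,0,0,0,0]]'>/dev/null && python3 ok.py
```

```text
t: 2.65
eef_pos: [0.4865, -0.1038, 0.1107]
ee_rot: [-3.14, -0.009, 1.575]
force: [-0.4, 0.5, -0.4]
width: 0.0009
z 0.1107 fz -0.4
z 0.1098 fz 0.6
z 0.1088 fz 0.4
z 0.1078 fz -0.3
z 0.1071 fz 2.7
z 0.1062 fz 2.0
```

```bash
python3 -m jog '[[0,0,-1,0,0,0],[0,0,0,0,0,0]]'>/dev/null && python3 ok.py && python3 -m jog '[[0,0,-1,0,0,0],[0,0,0,0,0,0]]' >/dev/null && python3 ok.py && python3 -m jog '[[0,0,-1,0,0,0],[0,0,0,0,0,0]]'>/dev/null && python3 ok.py && python3 -m jog '[[0,0,-1,0,0,0],[0,0,0,0,0,0]]'>/dev/null && python3 ok.py && python3 -m jog '[[0,0,-1,0,0,0],[0,0,0,0,0,0]]'>/dev/null && python3 ok.py
```

```text
z 0.1051 fz 1.2
z 0.1037 fz 0.1
z 0.1024 fz -0.3
z 0.1014 fz 0.9
z 0.1016 fz -0.0
```

```bash
python3 -m jog '[[0,0,-1,0,0,0],[0,0,0,0,0,0]]'>/dev/null && python3 ok.py && python3 -m jog '[[0,0,-1,0,0,0],[0,0,0,0,0,0]]' >/dev/null && python3 ok.py && python3 -m jog '[[0,0,-1,0,0,0],[0,0,0,0,0,0]]' >/dev/null && python3 ok.py
python3 -m jog '[[0,0,20,0,0,0],[0,-30,30,0,0,0],[0,-45,0,0,0,0],[1,-40,0,0,0,0],[0,0,-5,0,0,0],[0,0,0,0,0,0]]'
```

```text
z 0.1014 fz -0.5
z 0.1014 fz 0.7
z 0.1014 fz 1.8
t: 5.85
eef_pos: [0.4892, -0.2227, 0.1463]
ee_rot: [3.139, -0.007, 1.58]
force: [-0.7, -0.0, -0.4]
width: 0.0006
```

P2's button gave way at about 3 N and bottomed 6 mm down, so it clicked. Next is P1.

```bash
python3 -m jog '[[0,0,-20,0,0,0],[-1,0,-13,0,0,0],[0,0,0,0,0,0]]' && python3 ok.py && python3 -m jog '[[0,0,-2,0,0,0],[0,0,0,0,0,0]]'>/dev/null && python3 ok.py && python3 -m jog '[[0,0,-1,0,0,0],[0,0,0,0,0,0]]' >/dev/null && python3 ok.py && python3 -m jog '[[0,0,-1,0,0,0],[0,0,0,0,0,0]]'>/dev/null && python3 ok.py && python3 -m jog '[[0,0,-1,0,0,0],[0,0,0,0,0,0]]'>/dev/null && python3 ok.py && python3 -m jog '[[0,0,-1,0,0,0],[0,0,0,0,0,0]]'>/dev/null && python3 ok.py && python3 -m jog '[[0,0,-1,0,0,0],[0,0,0,0,0,0]]'>/dev/null && python3 ok.py
```

```text
t: 6.15
eef_pos: [0.488, -0.2212, 0.1118]
ee_rot: [3.139, -0.007, 1.58]
force: [0.2, -0.1, 0.7]
width: 0.0003
z 0.1118 fz 0.7
z 0.1101 fz 0.2
z 0.1100 fz 0.7
z 0.1097 fz 0.4
z 0.1088 fz 0.6
z 0.1078 fz -0.1
z 0.1073 fz 5.3
```

```bash
python3 -m jog '[[0,0,-1,0,0,0],[0,0,0,0,0,0]]'>/dev/null && python3 ok.py && python3 -m jog '[[0,0,-1,0,0,0],[0,0,0,0,0,0]]' >/dev/null && python3 ok.py && python3 -m jog '[[0,0,-1,0,0,0],[0,0,0,0,0,0]]'>/dev/null && python3 ok.py
```

```text
z 0.1072 fz 5.5
z 0.1072 fz 5.2
z 0.1072 fz 5.1
```

```bash
python3 -m jog '[[0,0,-1.5,0,0,0]]'>/dev/null && python3 ok.py && python3 -m jog '[[0,0,-2,0,0,0]]' >/dev/null && python3 ok.py && python3 -m jog '[[0,0,-2.5,0,0,0]]'>/dev/null && python3 ok.py
```

```text
z 0.1064 fz 7.2
```

At P1 the force reached 7.2 N after only about 0.8 mm of travel, so it is good. Next is P3 at (0.593, -0.228).

```bash
python3 -m jog '[[0,0,20,0,0,0],[35,0,20,0,0,0],[40,-3,0,0,0,0],[30,-4,0,0,0,0],[0,0,-15,0,0,0],[0,0,0,0,0,0]]'
```

```text
t: 8.65
eef_pos: [0.5972, -0.2268, 0.1325]
ee_rot: [3.135, -0.006, 1.584]
force: [-1.1, 0.6, -0.1]
width: 0.0004
```

```bash
python3 -m jog '[[-4,-1,-19,0,0,0],[-1,0,-3,0,0,0],[0,0,0,0,0,0]]' && python3 ok.py && python3 -m jog '[[0,0,-1.5,0,0,0],[0,0,-1,0,0,0]]' >/dev/null && python3 ok.py && python3 -m jog '[[0,0,-1,0,0,0],[0,0,0,0,0,0]]'>/dev/null && python3 ok.py && python3 -m jog '[[0,0,-1,0,0,0],[0,0,0,0,0,0]]'>/dev/null && python3 ok.py && python3 -m jog '[[0,0,-1,0,0,0],[0,0,0,0,0,0]]'>/dev/null && python3 ok.py && python3 -m jog '[[0,0,-1,0,0,0],[0,0,0,0,0,0]]'>/dev/null && python3 ok.py&& python3 -m jog '[[0,0,-1.5,0,0,0]]'>/dev/null && python3 ok.py && python3 -m jog '[[0,0,-1.5,0,0,0]]' >/dev/null && python3 ok.py
```

```text
t: 8.95
eef_pos: [0.5904, -0.2279, 0.1102]
ee_rot: [3.136, -0.006, 1.584]
force: [0.4, 0.2, 0.3]
width: 0.0006
z 0.1102 fz 0.3
z 0.1093 fz -0.4
z 0.1095 fz -0.8
z 0.1090 fz 0.1
z 0.1080 fz -0.0
z 0.1075 fz 1.3
z 0.1066 fz 7.1
```

```bash
python3 -m jog '[[0,0,0,0,0,0]]'>/dev/null; python3 ok.py; python3 -m jog '[[0,0,-1.5,0,0,0]]'>/dev/null; python3 ok.py
```

```text
z 0.1070 fz 6.1
z 0.1063 fz 7.8
```

P3 pushed back firmly, with 7.8 N at under 1 mm, so it is good. Next is P4 at (0.598, -0.108).

```bash
python3 -m jog '[[0,0,20,0,0,0],[0,40,20,0,0,0],[3,45,0,0,0,0],[2,35,0,0,0,0],[0,0,-15,0,0,0],[0,0,0,0,0,0]]'
```

```text
t: 10.85
eef_pos: [0.5966, -0.1047, 0.1315]
ee_rot: [3.13, -0.005, 1.582]
force: [-0.6, -1.1, -0.2]
width: 0.0005
```

```bash
python3 -m jog '[[1,-4,-18,0,0,0],[0,0,-3,0,0,0],[0,0,0,0,0,0]]' && python3 ok.py && python3 -m jog '[[0,0,-1.5,0,0,0],[0,0,-1,0,0,0]]' >/dev/null && python3 ok.py && python3 -m jog '[[0,0,-1,0,0,0],[0,0,0,0,0,0]]'>/dev/null && python3 ok.py && python3 -m jog '[[0,0,-1,0,0,0],[0,0,0,0,0,0]]'>/dev/null && python3 ok.py && python3 -m jog '[[0,0,-1,0,0,0],[0,0,0,0,0,0]]'>/dev/null && python3 ok.py && python3 -m jog '[[0,0,-1,0,0,0],[0,0,0,0,0,0]]'>/dev/null && python3 ok.py&& python3 -m jog '[[0,0,-1.5,0,0,0]]'>/dev/null && python3 ok.py && python3 -m jog '[[0,0,-1.5,0,0,0]]' >/dev/null && python3 ok.py&& python3 -m jog '[[0,0,-1.5,0,0,0]]' >/dev/null && python3 ok.py&& python3 -m jog '[[0,0,-1.5,0,0,0]]' >/dev/null && python3 ok.py&& python3 -m jog '[[0,0,-1.5,0,0,0]]' >/dev/null && python3 ok.py&& python3 -m jog '[[0,0,-1.5,0,0,0]]' >/dev/null && python3 ok.py
```

```text
t: 11.15
eef_pos: [0.5984, -0.1093, 0.1113]
ee_rot: [3.129, -0.004, 1.583]
force: [-0.1, 0.7, 0.5]
width: 0.0007
z 0.1113 fz 0.5
z 0.1099 fz 0.3
z 0.1096 fz 0.2
z 0.1090 fz 0.2
z 0.1080 fz -0.0
z 0.1074 fz 3.7
z 0.1062 fz 2.6
z 0.1047 fz 0.6
z 0.1029 fz 0.1
z 0.1012 fz 14.3
```

P4 clicked: it gave way at about 3.7 N and bottomed at 101 mm. P2 and P4 are therefore the failed ones. I'll rise, open the gripper and look.

```bash
python3 -m jog '[[0,0,30,0,0,0],[0,0,40,0,0,0],[0,0,40,0,0,0],[0,0,0,0,0,0],[0,0,0,0,0,0],[0,0,0,0,0,0]]' 1 25; python3 look.py w2 .103
```

```text
t: 13.15
eef_pos: [0.5983, -0.1105, 0.2123]
ee_rot: [3.128, -0.004, 1.581]
force: [-0.9, -0.2, -1.3]
width: 0.0431
tcp [ 0.5983 -0.1105  0.2123] [ 3.1284 -0.0037  1.5812] 13.15 [-0.8852 -0.2465 -1.2976] 0.043079452392231134
[125.3  52.7] [ 102   29   49   48 1825] [ 0.4882 -0.2244  0.103 ]
[330.7  50.9] [ 310   28   43   47 1566] [ 0.4859 -0.1031  0.103 ]
[140.6 221.8] [ 120  203   42   39 1262] [ 0.5922 -0.2285  0.103 ]
[317.9 229.3] [ 300  211   37   37 1052] [ 0.5963 -0.1095  0.103 ]
```

View pics/w2.png

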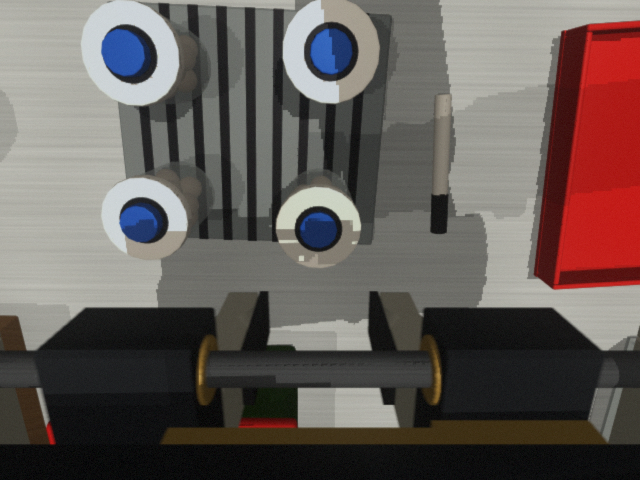

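Clicked buttons P2 (331,51) and P4 (318,229) look lower and smaller than P1 (125,53) and P3 (141,222). All four canisters are still in place. I'll grasp P4 now.

```bash
python3 -m jog '[[-2,1,-20,0,0.012,0],[0,0,-30,0,0,0],[0,0,0,0,0,0],[0,0,0,0,0,0],[0,0,0,0,0,0],[0,0,0,0,0,0],[0,0,0,0,0,0]]' 1 25
```

```text
t: 13.9
eef_pos: [0.5948, -0.1097, 0.158]
ee_rot: [-3.136, -0.003, 1.581]
force: [-0.1, 0.2, -0.1]
width: 0.0875
```

```bash
python3 -m jog '[[1,0,-30,0,-0.006,0],[0,0,-30,0,0,0],[0,0,-25,0,0,0],[0,0,-15,0,0,0],[0,0,-5,0,0,0],[0,0,0,0,0,0]]'
```

```text
t: 14.5
eef_pos: [0.6, -0.1096, 0.056]
ee_rot: [3.129, -0.003, 1.582]
force: [-0.4, -0.0, 0.1]
width: 0.0877
```

```bash
python3 -m jog '[[-3,0,-6,0,0.012,0],[0,0,-2,0,0,0],[0,0,0,0,0,0]]';  python3 -m jog '[[0,0,0,0,0,0],[0,0,0,0,0,0],[0,0,0,0,0,0],[0,0,0,0,0,0],[0,0,0,0,0,0],[0,0,0,0,0,0],[0,0,0,0,0,0],[0,0,0,0,0,0]]' 0 25
```

```text
t: 14.8
eef_pos: [0.5986, -0.1095, 0.0503]
ee_rot: [3.138, -0.003, 1.582]
force: [-0.6, -0.2, -1.2]
width: 0.088
t: 15.6
eef_pos: [0.5995, -0.1097, 0.0519]
ee_rot: [3.135, -0.003, 1.583]
force: [0.1, -0.4, -0.8]
width: 0.0593
```

```bash
python3 -m jog '[[0,0,0,0,0,0],[0,0,0,0,0,0],[0,0,0,0,0,0],[-3,0,-4,0,0,0],[-1,0,-3,0,0,0],[0,0,-2,0,0,0]]' 0.95; python3 -m jog '[[0,0,0,0,0,0],[0,0,0,0,0,0],[0,0,0,0,0,0],[0,0,0,0,0,0],[0,0,0,0,0,0],[0,0,0,0,0,0],[0,0,0,0,0,0],[0,0,0,0,0,0]]' 0 25
```

```text
t: 16.2
eef_pos: [0.5951, -0.1094, 0.0423]
ee_rot: [3.135, -0.004, 1.583]
force: [0.2, -0.9, 0.2]
width: 0.0835
t: 17.0
eef_pos: [0.5948, -0.1097, 0.0416]
ee_rot: [3.136, -0.003, 1.582]
force: [-0.2, -0.5, -1.8]
width: 0.0585
```

Width is 58.5, so the pads are on the body below the lid. Lifting.

```bash
python3 -m jog '[[0,0,8,0,0,0],[0,0,15,0,0,0],[0,0,25,0,0,0],[0,0,25,0,0,0],[0,0,25,0,0,0],[0,0,20,0,0,0],[0,10,8,0,0,0],[2,25,2,0,0,0],[2,30,0,0,0,0],[2,30,0,0,0,0],[2,30,0,0,0,0],[2,30,0,0,0,0]]'; python3 -m jog '[[2,30,0,0,0,0],[2,30,0,0,0,0],[2,25,0,0,0,0],[0,15,0,0,0,0],[0,8,0,0,0,0],[0,0,0,0,0,0]]'; python3 look.py w3 .035
```

```text
t: 18.2
eef_pos: [0.5963, 0.0501, 0.1724]
ee_rot: [-3.135, -0.006, 1.574]
force: [1.3, -0.7, -3.6]
width: 0.0582
t: 18.8
eef_pos: [0.5976, 0.1681, 0.1688]
ee_rot: [-3.127, -0.005, 1.578]
force: [0.4, -0.7, -4.6]
width: 0.0582
tcp [0.5976 0.1681 0.1688] [-3.1275 -0.0052  1.5777] 18.8 [ 0.4093 -0.7184 -4.6087] 0.05824843801981528
[318.8 407.5] [ 277  388   86   39 3159] [0.7571 0.1713 0.035 ]
```

View pics/w3.png

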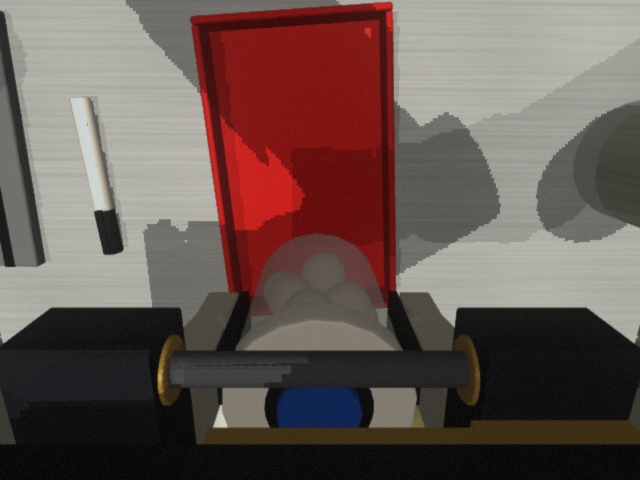

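The canister is held upright. The tray's robot-side rim corners are at (193,18) and (392,5), with its sides running down to about (228,290) and (395,290).

```bash
python3 - <<'E'
from h import *
s=dict(eef_pos=[.5976,.1681,.1688],ee_rot=[-3.1275,-.0052,1.5777]); K,T=cam("wrist",s)
m=red(cv2.imread("pics/w3.png"))
for r in (40,80,120,160,200,250,280):
    x=np.nonzero(m[r])[0]; a,b=[onplane((u,r),K,T,.035) for u in (x.min(),x.max())]; print(r,x.min(),x.max(),a[:2].round(4),b[:2].round(4),((a+b)/2)[:2].round(4))
for p in ((193,18),(392,5)): print(p,onplane(p,K,T,.035).round(4))
E
```

```text
40 194 392 [0.4729 0.0884] [0.4718 0.2166] [0.4724 0.1525]
80 199 392 [0.4971 0.0898] [0.4961 0.218 ] [0.4966 0.1539]
120 205 393 [0.5226 0.0919] [0.5217 0.2202] [0.5221 0.1561]
160 211 393 [0.5495 0.0941] [0.5487 0.2219] [0.5491 0.158 ]
200 216 394 [0.5781 0.0957] [0.5773 0.2243] [0.5777 0.16  ]
250 223 394 [0.6161 0.0985] [0.6154 0.2267] [0.6158 0.1626]
280 228 394 [0.6404 0.1008] [0.6398 0.2282] [0.6401 0.1645]
(193, 18) [0.4601 0.0888 0.035 ]
(392, 5) [0.4516 0.2154 0.035 ]
```

```bash
python3 -m jog '[[8,-4,-20,0,-0.007,0.03],[6,-3,-30,0,0,0.03],[0,0,-30,0,0,0],[0,0,-22,0,0,0],[0,0,-8,0,0,0],[0,0,0,0,0,0]]'
```

```text
t: 19.45
eef_pos: [0.6124, 0.1534, 0.0576]
ee_rot: [-3.137, -0.005, 1.634]
force: [-0.0, -2.0, -3.4]
width: 0.0579
```

```bash
python3 -m jog '[[0,8,-6,0,0,0],[0,0,-6,0,0,0],[0,0,-4,0,0,0],[0,0,-1,0,0,0]]' && python3 ok.py && python3 -m jog '[[0,0,-2,0,0,0],[0,0,0,0,0,0]]'
```

```text
t: 19.85
eef_pos: [0.6146, 0.1624, 0.0432]
ee_rot: [3.141, -0.007, 1.634]
force: [0.4, -0.4, -3.6]
width: 0.0579
z 0.0432 fz -3.6
t: 20.05
eef_pos: [0.6149, 0.1628, 0.0417]
ee_rot: [3.14, -0.008, 1.634]
force: [0.1, -0.1, -3.6]
width: 0.0583
```

```bash
python3 -m jog '[[0,0,-2,0,0,0],[0,0,-2,0,0,0],[0,0,-1,0,0,0]]'|grep -e pos && python3 ok.py && python3 -m jog '[[0,0,-1.5,0,0,0],[0,0,0,0,0,0]]'|grep pos && python3 ok.py&& python3 -m jog '[[0,0,-1.5,0,0,0],[0,0,0,0,0,0]]'|grep pos && python3 ok.py
```

```text
eef_pos: [0.6153, 0.163, 0.037]
z 0.0370 fz -4.1
eef_pos: [0.6152, 0.1629, 0.0351]
z 0.0351 fz -3.8
eef_pos: [0.6156, 0.163, 0.0348]
z 0.0348 fz -3.7
```

```bash
python3 -m jog '[[0,0,-1.5,0,0,0],[0,0,0,0,0,0]]'|grep pos && python3 ok.py&& python3 -m jog '[[0,0,-1.5,0,0,0],[0,0,0,0,0,0]]'|grep pos && python3 ok.py
```

```text
eef_pos: [0.6159, 0.163, 0.0348]
z 0.0348 fz -4.6
eef_pos: [0.6162, 0.1631, 0.0347]
z 0.0347 fz -4.2
```

```bash
python3 -m jog '[[-1,0,-2.5,0,0,0],[0,0,-2,0,0,0]]'|grep pos && python3 ok.py && python3 -m jog '[[0,0,-2.5,0,0,0],[0,0,-2,0,0,0]]'|grep pos && python3 ok.py
```

```text
eef_pos: [0.6168, 0.163, 0.0343]
z 0.0343 fz 19.0
```

Seated: the load changed to +19 N at 34.3 mm. Releasing with a narrow opening.

```bash
python3 -m jog '[[0,0,0,0,0,0],[0,0,0,0,0,0],[0,0,0,0,0,0]]' 0.78; python3 -m jog '[[0,0,5,0,0,0],[0,0,10,0,0,0],[0,0,20,0,0,0],[0,0,30,0,0,0],[0,0,40,0,0,0],[0,0,40,0,0,0],[0,0,0,0,0,0]]'; python3 look.py w4 .096
```

```text
t: 21.65
eef_pos: [0.6182, 0.1637, 0.0356]
ee_rot: [3.129, -0.009, 1.638]
force: [-0.4, 0.3, 1.1]
width: 0.0681
t: 22.35
eef_pos: [0.6176, 0.1627, 0.1877]
ee_rot: [3.13, -0.007, 1.638]
force: [0.6, 0.2, -1.3]
width: 0.0681
tcp [0.6176 0.1627 0.1877] [ 3.1305 -0.0066  1.6384] 22.35 [ 0.5857  0.1748 -1.2739] 0.06806378100450487
[317.7 240.8] [ 299  222   39   38 1134] [0.6176 0.1637 0.096 ]
```

View pics/w4.png

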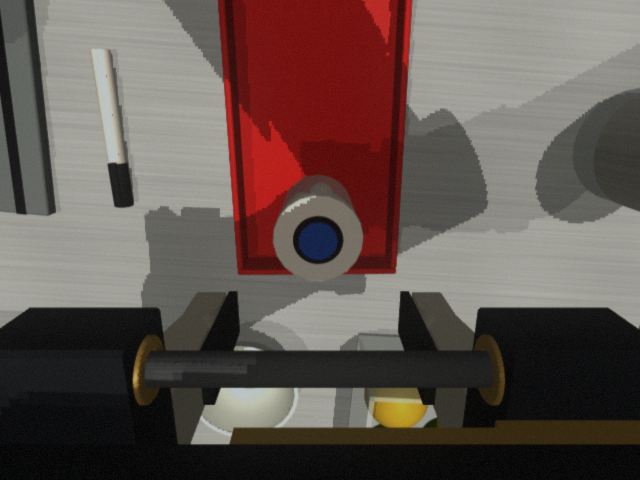

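The first canister stands upright in the tray with its lid centre at (318,241). Next is P2.

```bash
python3 -m jog '[[-13,-27,0,0,0,-0.01],[-13,-27,0,0,0,-0.01],[-13,-27,0,0,0,-0.01],[-13,-27,0,0,0,-0.01],[-13,-27,0,0,0,-0.01],[-13,-27,0,0,0,-0.01],[-13,-27,-5,0,0,0],[-13,-27,-5,0,0,0],[-13,-27,-5,0,0,0],[-10,-20,0,0,0,0],[0,0,0,0,0,0],[0,0,0,0,0,0]]' 1 25; python3 look.py w5 .103
```

```text
t: 23.6
eef_pos: [0.4785, -0.1098, 0.1652]
ee_rot: [3.141, -0.006, 1.575]
force: [0.2, 0.5, 0.9]
width: 0.0878
tcp [ 0.4785 -0.1098  0.1652] [ 3.1412 -0.0063  1.5752] 23.6 [0.2165 0.4725 0.8527] 0.08776338347786312
[327.8 267.7] [ 307  247   43   42 1398] [ 0.484  -0.1031  0.103 ]
[115.5 273.5] [  92  251   47   46 1633] [ 0.4879 -0.2251  0.103 ]
```

```bash
python3 -m jog '[[6,6,-12,0,0,0],[0,0,-25,0,0,0],[0,0,0,0,0,0]]' && python3 -m jog '[[0,0,-25,0,0,0],[0,0,-25,0,0,0],[0,0,-18,0,0,0],[0,0,-8,0,0,0],[0,0,0,0,0,0]]'
```

```text
t: 23.95
eef_pos: [0.4865, -0.1011, 0.1262]
ee_rot: [3.14, -0.007, 1.577]
force: [-0.5, 0.0, -0.6]
width: 0.0876
t: 24.45
eef_pos: [0.4906, -0.0975, 0.0488]
ee_rot: [3.138, -0.006, 1.583]
force: [0.5, 0.9, 0.1]
width: 0.0878
```

```bash
python3 -m jog '[[-4,-4,-5,0,0,0],[-1,-1,-2,0,0,0],[0,0,0,0,0,0]]' && python3 -m jog '[[0,0,0,0,0,0],[0,0,0,0,0,0],[0,0,0,0,0,0],[0,0,0,0,0,0],[0,0,0,0,0,0],[0,0,0,0,0,0],[0,0,0,0,0,0],[0,0,0,0,0,0]]' 0 25
```

```text
t: 24.75
eef_pos: [0.487, -0.1022, 0.0432]
ee_rot: [3.136, -0.006, 1.585]
force: [0.2, 0.0, 0.5]
width: 0.0875
t: 25.55
eef_pos: [0.488, -0.1025, 0.045]
ee_rot: [3.132, -0.006, 1.584]
force: [-0.2, 0.9, 0.5]
width: 0.0589
```

```bash
python3 -m jog '[[0,0,8,0,0,0],[0,0,15,0,0,0],[0,0,25,0,0,0],[0,0,25,0,0,0],[0,0,22,0,0,0],[0,0,12,0,0,0],[0,10,5,0,0,0],[2,25,0,0,0,0],[3,30,0,0,0,0],[3,30,0,0,0,0],[3,30,0,0,0,0],[3,30,0,0,0,0]]'; python3 -m jog '[[3,30,0,0,0,0.02],[3,25,0,0,0,0.02],[2,20,0,0,0,0.02],[1,8,0,0,0,0],[0,0,0,0,0,0],[0,0,0,0,0,0]]'
```

```text
t: 26.75
eef_pos: [0.4937, 0.057, 0.1606]
ee_rot: [-3.139, -0.008, 1.575]
force: [0.6, -0.1, -2.6]
width: 0.059
t: 27.35
eef_pos: [0.4986, 0.148, 0.1582]
ee_rot: [-3.133, -0.006, 1.641]
force: [0.1, 0.6, -3.1]
width: 0.0589
```

```bash
python3 -m jog '[[9,4,0,0,0,0],[5,3,-10,0,0,0],[0,0,-25,0,0,0],[0,0,-25,0,0,0],[0,0,-15,0,0,0],[0,0,0,0,0,0]]'; python3 look.py w6 .096
```

```text
t: 27.95
eef_pos: [0.5154, 0.1522, 0.079]
ee_rot: [-3.134, -0.007, 1.635]
force: [0.5, -1.1, -2.8]
width: 0.0591
tcp [0.5154 0.1522 0.079 ] [-3.1343 -0.0069  1.6347] 27.95 [ 0.4754 -1.0534 -2.7798] 0.059105603740854856
[318.9 404.4] [ 277  388   85   39 2695] [0.5496 0.1553 0.096 ]
```

```bash
python3 -m jog '[[-2,3,-14,0,0,0],[0,0,-12,0,0,0],[0,0,-6,0,0,0],[0,0,0,0,0,0]]'
```

```text
t: 28.4
eef_pos: [0.5166, 0.1556, 0.049]
ee_rot: [-3.139, -0.009, 1.634]
force: [-0.1, -1.4, -4.5]
width: 0.0591
```

```bash
python3 -m jog '[[-2,0,-4,0,0,0],[-1,0,-3,0,0,0],[0,0,-2,0,0,0]]'|grep -e pos && python3 ok.py && python3 -m jog '[[0,0,-2,0,0,0],[0,0,-1,0,0,0]]'|grep pos && python3 ok.py&& python3 -m jog '[[0,0,-2,0,0,0],[0,0,-1,0,0,0]]'|grep pos && python3 ok.py && python3 -m jog '[[0,0,-2,0,0,0],[0,0,-1,0,0,0]]'|grep pos && python3 ok.py && python3 -m jog '[[0,0,-2,0,0,0],[0,0,-1,0,0,0]]'|grep pos && python3 ok.py
```

```text
eef_pos: [0.5145, 0.156, 0.041]
z 0.0410 fz -2.7
eef_pos: [0.5146, 0.1561, 0.0381]
z 0.0381 fz -3.7
eef_pos: [0.5151, 0.1559, 0.0378]
z 0.0378 fz 6.4
```

Seated: the force changed to +6.4 N at 37.8 mm, as expected. Releasing, retreating and checking.

```bash
python3 -m jog '[[0,0,0,0,0,0],[0,0,0,0,0,0],[0,0,0,0,0,0],[0,0,0,0,0,0]]' 0.78; python3 -m jog '[[0,0,5,0,0,0],[0,0,10,0,0,0],[0,0,20,0,0,0],[0,0,35,0,0,0],[0,0,40,0,0,0],[0,0,40,0,0,0],[0,-30,20,0,0,0],[0,-40,0,0,0,0],[0,-40,0,0,0,0],[0,-40,0,0,0,0],[0,0,0,0,0,0],[0,0,0,0,0,0]]'; python3 - <<'E'
from h import *
a=eyes.grab_frame("scene"); b=eyes.grab_frame("side")
cv2.imwrite("pics/end.png",np.hstack([cv2.resize(a[120:340,160:460],(400,293)),cv2.resize(b[130:350,240:440],(400,440))[:293]]) if 0 else np.hstack([cv2.resize(a[130:330,190:440],None,fx=1.6,fy=1.6),cv2.resize(b[150:350,250:440],None,fx=1.6,fy=1.6)]))
for n,f in (("scene",a),("side",b)):
    K,T=cam(n)
    for c,s in blobs(blue(f),20): print(n,c.round(1),s[4],onplane(c,K,T,.105).round(4),onplane(c,K,T,.095).round(4))
E
```

```text
t: 29.5
eef_pos: [0.5168, 0.1568, 0.0394]
ee_rot: [3.136, -0.011, 1.637]
force: [0.5, 0.9, 0.3]
width: 0.0685
t: 30.7
eef_pos: [0.516, 0.0009, 0.2267]
ee_rot: [3.127, -0.011, 1.64]
force: [-0.5, -0.2, 0.2]
width: 0.0681
scene [245.1 177.1] 56 [ 0.4904 -0.2261  0.105 ] [ 0.4831 -0.2315  0.095 ]
scene [222.8 209.2] 67 [ 0.5946 -0.2306  0.105 ] [ 0.5886 -0.236   0.095 ]
scene [385.2 276.4] 97 [0.6276 0.162  0.105 ] [0.622  0.1615 0.095 ]
side [335.6 170.3] 60 [ 0.5914 -0.2263  0.105 ] [ 0.5927 -0.2388  0.095 ]
side [304.4 286.1] 97 [0.616  0.1728 0.105 ] [0.6176 0.165  0.095 ]
side [353.9 287.4] 94 [0.5103 0.165  0.105 ] [0.5107 0.1571 0.095 ]
side [ 27.5 469.6] 1205 [1.0118 0.6013 0.105 ] [1.018  0.5985 0.095 ]
```

View pics/end.png

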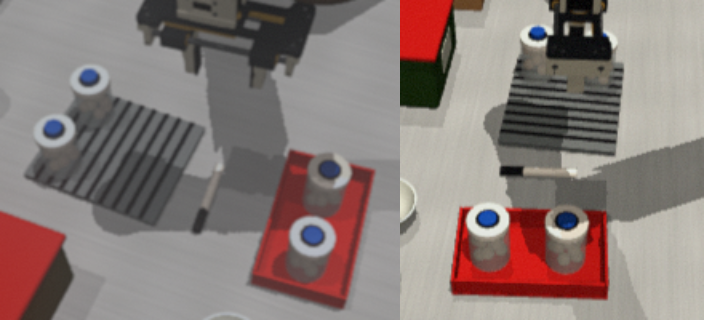

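Both failed canisters stand upright in the tray, the good ones haven't moved (pixel shift 0.1 or less), and the arm is clear. Handing in.

```bash
python3 -c "
from station import workorder,status
print(status.get_state()['force'].round(1)); print(workorder.job_done())"
```

```text
[ 0.1  0.6 -0.8]
the job is handed in; nothing more can be done
None
```

The job is done and handed in at about 31 s: all four canisters were tested, and the two that had lost their vacuum are standing upright in the red tray. I pressed each button with the gripper shut.

| Canister position (x, y in m) | What the button did | Result |
|---|---|---|
| (0.486, −0.103) | gave way at about 3 N and stayed 6 mm down | lost vacuum, moved to tray |
| (0.597, −0.109) | gave way at about 4 N and stayed 6 mm down | lost vacuum, moved to tray |
| (0.488, −0.224) | pushed back with 7.2 N in under 1 mm | good, left in place |
| (0.593, −0.228) | pushed back with 7.8 N in under 1 mm | good, left in place |

- **Final checks:** The last scene and side pictures show both moved canisters upright in the tray, at about (0.618, 0.164) and (0.512, 0.156). The good canister at (0.593, −0.228) shows in both views within 0.1 pixel of where it started, and the one at (0.488, −0.224) in the scene view only, also within 0.1 pixel. The pen looks undisturbed, the arm is clear and the wrist force is near zero. I did not measure the bowl, jars or lemon at the end.
- **Things that did not go cleanly:**
  - The first grasp of the canister from (0.597, −0.109) closed near the lid edge, so I reopened and gripped 1 cm lower before lifting.
  - That canister was set down with a brief 19 N contact.
  - That canister's button took 14 N for a moment when it bottomed out.
  - In the final scene picture, the colour mask missed the shaded button of the second tray canister. The side view and the picture itself both show it.

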